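Kit the parts of one bracket before welding

TASK

Get the next bracket's parts ready for welding: from the plywood board, put the drilled base plate, the square tube, the drilled strap and the bright collar into the blue kit tray, each down on the floor of the pocket cut to its shape and size, the same way up as it is now. The rusty plate without holes and the round tube belong to other work: leave them standing where they are on the board.

Things in the scene. Friction and masses are not known exactly. Their poses are not given: they have to be found in the camera images.
- base_plate: The drilled base plate: dark grey square plate 56 x 56 mm, 15 mm thick, with a hole near each of its four corners. Origin: centre of the underside; x and y along its sides, z up. About 0.33 kg. Starts on the 9 mm thick plywood board. Loose steel.
- square_tube: The square tube: dark grey box-section stub 40 x 40 mm, 60 mm tall, 4 mm wall, standing on its end with its opening upward. Origin: centre of the underside; x and y square to its faces, z up. About 0.27 kg. Starts on the 9 mm thick plywood board. Loose steel.
- strap: The drilled strap: dark grey flat bar 80 mm long (its x) x 30 mm wide (its y), 15 mm thick, with a hole near each end. Origin: centre of the underside, z up. About 0.26 kg. Starts on the 9 mm thick plywood board. Loose steel.
- collar: The collar: bright turned steel ring, 50 mm outside diameter, 26 mm bore, 20 mm tall, bore upright. Origin: centre of the underside, z up. About 0.22 kg. Starts on the 9 mm thick plywood board. Loose steel.
- scrap_plate: Does not belong to the kit: rust-brown plate of the base plate's size (56 x 56 x 15 mm) without holes. Origin: centre of the underside, z up. Starts on the 9 mm thick plywood board. Loose steel.
- round_tube: Does not belong to the kit: dark grey round tube stub, 42 mm outside diameter, 60 mm tall, standing on its end. Origin: centre of the underside, z up. Starts on the 9 mm thick plywood board. Loose steel.
- nest_plate: Nest plate in the blue kit tray, fixed, 108 mm square, 13 mm high, dark top, yellow pocket floor; four stand 2 x 2, 110 mm apart, all turned alike, the tray's rim lower. Origin: centre of the underside (4 mm over the table), below the pocket's centre; z up; pocket floor 6 mm over the origin, walls 7 mm deep. Its pocket: larger square, 72 x 72 mm, sides along x and y: for the base plate.
- nest_tube: Nest plate in the blue kit tray, fixed, 108 mm square, 13 mm high, dark top, yellow pocket floor; four stand 2 x 2, 110 mm apart, all turned alike, the tray's rim lower. Origin: centre of the underside (4 mm over the table), below the pocket's centre; z up; pocket floor 6 mm over the origin, walls 7 mm deep. Its pocket: smaller square, 56 x 56 mm, sides along x and y: for the square tube.
- nest_strap: Nest plate in the blue kit tray, fixed, 108 mm square, 13 mm high, dark top, yellow pocket floor; four stand 2 x 2, 110 mm apart, all turned alike, the tray's rim lower. Origin: centre of the underside (4 mm over the table), below the pocket's centre; z up; pocket floor 6 mm over the origin, walls 7 mm deep. Its pocket: oblong, 96 mm along its x, 46 mm along its y: for the strap.
- nest_collar: Nest plate in the blue kit tray, fixed, 108 mm square, 13 mm high, dark top, yellow pocket floor; four stand 2 x 2, 110 mm apart, all turned alike, the tray's rim lower. Origin: centre of the underside (4 mm over the table), below the pocket's centre; z up; pocket floor 6 mm over the origin, walls 7 mm deep. Its pocket: round, 66 mm in diameter: for the collar.

How it is judged:
At the end, for the whole second after the job is handed in: Base plate, square tube, strap and collar each released and at rest in their own pocket: centre within 13 mm of the pocket centre, underside within 3 mm of its floor, upright within 0.1 rad; rusty plate and round tube upright within 20 mm of where they started (horizontal distance between base_plate and nest_plate below 0.013 m and z of base_plate in the frame of nest_plate between 0.003 and 0.009 m and angle between each of base_plate, square_tube, strap, collar's own z axis and vertical below 0.1 rad and linear speed of each of base_plate, square_tube, strap, collar below 0.02 m/s and contact force between each of base_plate, square_tube, strap, collar and the fingers below 0.1 N and horizontal distance between square_tube and nest_tube below 0.013 m and z of square_tube in the frame of nest_tube between 0.003 and 0.009 m and horizontal distance between strap and nest_strap below 0.013 m and z of strap in the frame of nest_strap between 0.003 and 0.009 m and horizontal distance between collar and nest_collar below 0.013 m and z of collar in the frame of nest_collar between 0.003 and 0.009 m and distance of each of scrap_plate, round_tube from where it was at the start of the episode below 0.02 m and angle between each of scrap_plate, round_tube's own z axis and vertical below 0.15 rad); the robot touches nothing.
It fails at once if the rust-brown undrilled plate is shifted more than 20 mm from its place (distance of scrap_plate from where it was at the start of the episode above 0.02 m).
It fails at once if the round tube is shifted more than 20 mm from its place (distance of round_tube from where it was at the start of the episode above 0.02 m).
It also fails if it takes over 112 s, if anything falls off the work surface, if the arm or the gripper's body presses on something with over 40 N, if the wrist force passes 120 N, or if a joint passes its speed limit or range.

ROBOT

A 6-joint arm with a two-finger parallel gripper is mounted at the origin on the work surface. World frame = base frame: x ahead of the robot, y to its left, z up, the work surface at z = 0. Lengths are in m, angles in rad, forces in N, time in s.
With the tool pointing down it reaches from about 0.25 to 0.725 m from the base axis. Payload 4 kg.
Tool frame: the origin (TCP) lies midway between the tips of the shut fingers; the grasp point (between the pads) lies 19 mm behind it; z points along the fingers, y is the line along which they close (so a half turn about z gives the same grasp; the last joint's range is limited). The gripper opens to 85 mm and grips with 20 to 120 N. Pads are 22 mm wide; open, the fingers measure 114 mm over their backs; the gripper's body (76 mm by 85 mm) begins 54 mm behind the grasp point. The pads swing forward as they close: fully open they stand 13 mm farther back than shut.
Start: joints at [-1.157, 0.241, 0.005, 1.335, 0, 1.571], TCP at [0.201, -0.458, 0.231] pointing down, gripper open.
Joint ranges: [-2.72, 2.72], [-1.05, 1.87], [-1.09, 1.28], [-1.99, 2.15], [-1.42, 1.44], [-3.14, 3.14]. Speed limits (rad/s): [2.79, 2.79, 3.14, 3.14, 3.14, 3.14].

INTERFACE

Orientations are given as a unit quaternion [w, x, y, z].
In Python, from plant import r gives the robot as it stands. The module is installed in compiled form; this text tells all that it offers.
- The arm moves only by the shell command python3 -m handwheel 'ROWS'. ROWS is JSON, one flat list of numbers, 7 for each row, row after row: the shift along the tool's x, y, z each as a share of 30 cm, from -1 to 1, then the turn, a rotation vector about the tool's x, y, z each as a share of 60 degrees, from -1 to 1, then the closure, from -1 (fully open) to 1 (shut). In form: [x, y, z, ax, ay, az, jaw, x, y, z, ax, ay, az, jaw, ...]. A call has 1 to 5 rows; each row is the pose to reach, as a shift and turn from the pose commanded when the call began, along the tool's axes at that moment; what a row does not reach only later rows make up. A row lasts 1/8 s, in which the tool goes at most 62.5 mm and 10.7 degrees, less where a joint would pass 70% of its speed; a pose out of reach is approached as far as the arm can. A call with a number of a shift or a turn outside -1 to 1 is refused whole. A call with a gripper value outside its range is refused whole. The fingers move at their own pace and stop on an object; the grip force is fixed at half the most. Time passes only in rows, so rows that repeat a pose let the fingers close. It gives the time, the measured TCP pose, the force, the opening and the grip force at its end, in the units of the state.
- r.read_state(): the state, without advancing time (a new reading comes with each control period).
- r.capture(name): name is "side" or "top"; returns (picture, depth): 420x560x3 uint8, blue, green, red; 420x560 float32, m along the optical axis (not along the pixel's ray), 0 where there is no reading.
- r.get_calibration(name): a dict with "intrinsics" (3x3 intrinsics, pixels), "extrinsics" (4x4, takes a point from world to camera coordinates). Camera axes: x right, y up, looking along -z (the intrinsics and any distortion apply to the point x, -y, -z); pixel columns grow to the right and rows downward; lengths in m; the calibration is good to about 2 mm. A picture is of the moment at which its call begins. get_calibration takes no time and is no camera call.
- r.finish_job(): hands the job in; it is judged then, once.
The state is a dict: "time_s": time; "joint_positions": joint angles; "dq": joint speeds; "tau": joint torques, N m; "ee_pos": TCP position; "orientation": TCP orientation; "contact_force": force on the tool from outside, world axes, zero at the start; "ft_torque": the same for the moment, N m; "width": finger opening in m; "finger_force": force on a finger pad.
Only numpy, scipy, OpenCV 4.12 (cv2) and the standard library are available. Lean on these libraries where they do the work, as an engineer would, in place of code of your own. Each camera call takes 0.05 s, during which the arm holds its last target. There are 200 camera calls.

## Working session

There is one attempt and no reset: what is moved stays moved. The work goes in short steps, Python scripts to look and compute and a shell command to move; the robot and the scene stay as the last step left them, time stands still between calls to the robot, and variables do not carry over. Pictures are saved under pics/ and viewed, at most 14 in all, crops included, and the job is handed in when it is done.

```bash
mkdir -p pics; python3 - <<'E'
from plant import r
import cv2,numpy as np
s=r.read_state();print(s)
for n in("top","side"):
    p,d=r.capture(n);cv2.imwrite(f"pics/{n}0.png",p);np.save(f"pics/{n}0.npy",d)
    c=r.get_calibration(n);print(c)
E
```

```text
{'time_s': 0.0, 'joint_positions': array([-1.15698858e+00,  2.41435923e-01,  3.72942981e-03,  1.33518043e+00,
        5.29450389e-06,  1.57078816e+00]), 'dq': array([ 5.23134495e-06, -9.37902034e-04, -1.34960056e-03,  1.75421357e-03,
       -1.42242578e-03,  8.24054691e-04]), 'tau': array([ 1.75967471e-04, -3.72321403e+01,  2.52405471e+01,  1.69617048e-02,
        1.26166660e-04, -4.61892231e-07]), 'ee_pos': array([ 0.20080058, -0.45722785,  0.23040347]), 'orientation': array([-1.02354730e-03,  9.78670271e-01,  2.05434681e-01, -2.12141242e-04]), 'contact_force': array([ 0.15158938, -0.15027225, -0.07859705]), 'ft_torque': array([-0.00098828, -0.02132647,  0.00562336]), 'finger_force': 0.0, 'width': 0.08553657825783378}
{'intrinsics': array([[450.38829371,   0.        , 285.05888536],
       [  0.        , 450.38829371, 204.56528348],
       [  0.        ,   0.        ,   1.        ]]), 'extrinsics': array([[ 2.23229545e-02, -9.99742731e-01,  4.01972392e-03,
         7.88835021e-04],
       [ 9.91880181e-01,  2.26505620e-02,  1.25142556e-01,
        -5.46098409e-01],
       [-1.25201410e-01,  1.19353290e-03,  9.92130628e-01,
        -9.84303059e-01],
       [ 0.00000000e+00,  0.00000000e+00,  0.00000000e+00,
         1.00000000e+00]])}
{'intrinsics': array([[432.94026531,   0.        , 276.26924368],
       [  0.        , 432.94026531, 209.08225053],
       [  0.        ,   0.        ,   1.        ]]), 'extrinsics': array([[-0.7239316 , -0.68986167, -0.00372973,  0.39492182],
       [ 0.50459523, -0.5331867 ,  0.6790402 , -0.3161841 ],
       [-0.47043245,  0.48969666,  0.73409161, -0.67829194],
       [ 0.        ,  0.        ,  0.        ,  1.        ]])}
```

View pics/top0.png

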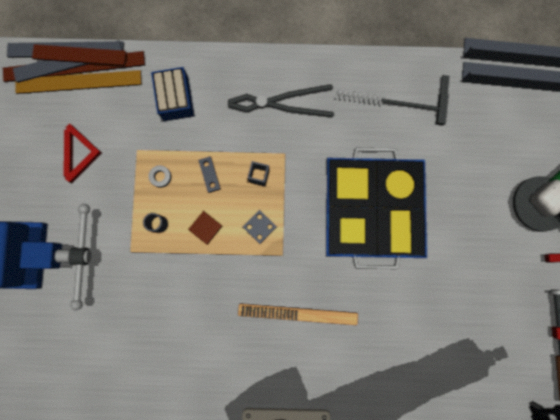

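View pics/side0.png

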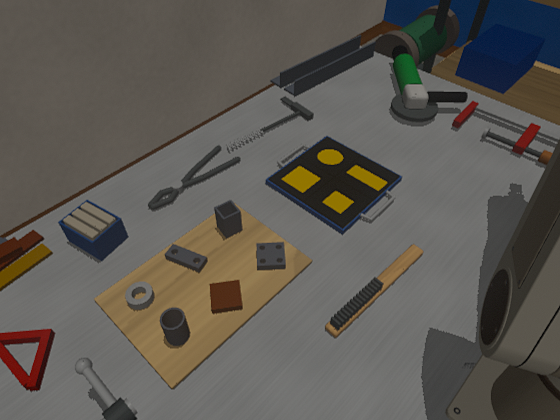

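The top picture shows the board at about (132-285, 150-255), with the collar at (160,176), strap (209,174), square tube (259,174), round tube (155,223), rusty plate (206,228) and base plate (260,227). In the tray at (327-427, 158-257), the big square pocket is at (352,183), round (400,184), small square (352,231) and oblong (400,231).

```bash
cat > h.py <<'E'
from plant import r
import cv2,numpy as np
def world(n,d):
    c=r.get_calibration(n);K=c["intrinsics"];E=np.linalg.inv(c["extrinsics"])
    v,u=np.mgrid[:d.shape[0],:d.shape[1]]
    x=(u-K[0,2])/K[0,0]*d;y=(v-K[1,2])/K[1,1]*d
    return np.stack([x,-y,-d,np.ones_like(d)],-1)@E.T[:,:3]
def ray(n,u,v,z):
    c=r.get_calibration(n);K=c["intrinsics"];E=np.linalg.inv(c["extrinsics"])
    q=E[:3,:3]@np.array([(u-K[0,2])/K[0,0],-(v-K[1,2])/K[1,1],-1]);o=E[:3,3]
    return (o+q*(z-o[2])/q[2])[:2]
E
python3 - <<'E'
from h import *
p=cv2.imread("pics/top0.png");d=np.load("pics/top0.npy");W=world("top",d)
print("table z",np.median(W[290:300,150:230,2]),"board z",np.median(W[195:205,180:240,2]))
def rep(tag,m,z):
    cs,_=cv2.findContours(m.astype(np.uint8),cv2.RETR_EXTERNAL,cv2.CHAIN_APPROX_NONE)
    for c in cs:
        if cv2.contourArea(c)<60: continue
        f=np.array([ray("top",*q[0],z if z else 0) for q in c])
        if z is None:
            mk=np.zeros(m.shape,np.uint8);cv2.drawContours(mk,[c],-1,1,-1)
            zz=np.percentile(W[(mk>0)&m][:,2],70);f=np.array([ray("top",*q[0],zz) for q in c])
        else: zz=z
        R=cv2.minAreaRect((f*1000).astype(np.float32));print(tag,cv2.boundingRect(c),"ctr",np.round(R[0],1),"size",np.round(R[1],1),"ang",round(R[2],1),"z",round(float(zz),4))
m=np.zeros(d.shape,bool);m[155:250,136:282]=1
rep("obj",m&(W[...,2]>.016),None)
y=(p[...,2]>140)&(p[...,1]>120)&(p[...,0]<90);y[:,:325]=0;y[:,430:]=0;y[:150]=0;y[260:]=0
rep("pocket",y,.010)
a=cv2.resize(p[145:262,128:290],None,fx=4.9,fy=4.9,interpolation=cv2.INTER_CUBIC);cv2.imwrite("pics/c1.png",a)
E
```

```text
table z 0.0003841529283606926 board z 0.009494725590044273
obj (143, 213, 25, 20) ctr [496.1 295.1] size [41.5 52.7] ang 1.3 z 0.0667
obj (188, 211, 35, 34) ctr [492.3 192.3] size [56.9 58.1] ang 53.2 z 0.0254
obj (243, 210, 34, 34) ctr [495.8  70. ] size [54.9 54.5] ang 46.4 z 0.0253
obj (149, 165, 23, 23) ctr [606.5 301.2] size [51.5 48.1] ang 46.9 z 0.0298
obj (248, 161, 22, 25) ctr [610.4  72.9] size [44.3 48.3] ang 77.0 z 0.0685
obj (199, 156, 22, 37) ctr [614.4 188.9] size [81.4 30.5] ang 18.2 z 0.025
pocket (341, 219, 24, 24) ctr [ 492.6 -143.4] size [53.5 53.1] ang 0.4 z 0.01
pocket (391, 211, 20, 41) ctr [ 494.  -253.9] size [43.7 93.2] ang 89.6 z 0.01
pocket (386, 171, 28, 27) ctr [ 604.7 -252.6] size [62.1 60.9] ang 45.6 z 0.01
pocket (337, 168, 31, 31) ctr [ 603.5 -142. ] size [70.4 68.9] ang 89.2 z 0.01
```

View pics/c1.png

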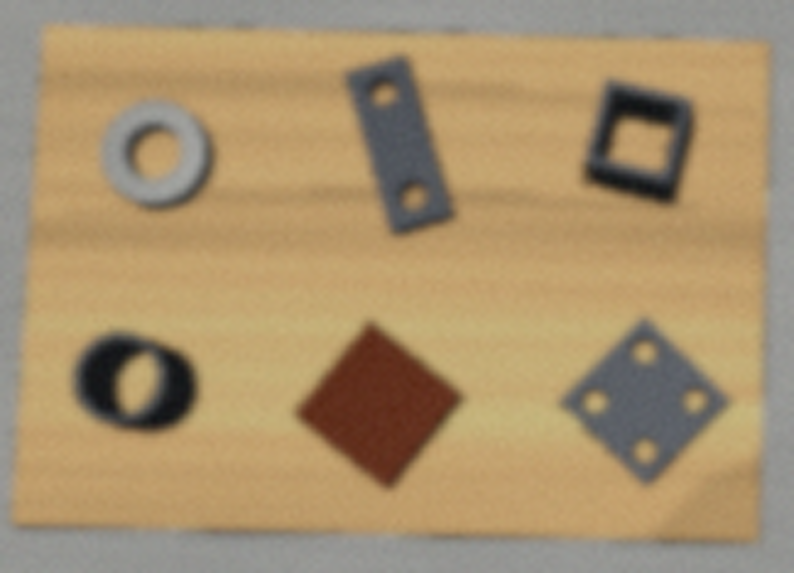

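The crop confirms flat square-on outlines for plate, strap and collar. The square tube shows a leaning top, so I'll refine its centre from high depth points and plan the first move.

```bash
cat > go.py <<'E'
import sys
from h import *
from scipy.spatial.transform import Rotation as R
# usage: go.py x y z yaw_deg [x y z yaw ...]  -> shares from the measured pose
s=r.read_state();q=s["orientation"];T=R.from_quat(np.r_[q[1:],q[0]]);p=s["ee_pos"]
X=T.as_matrix()[:,0];print("t",round(s["time_s"],2),"p",np.round(p*1000,1),"yaw",round(np.degrees(np.arctan2(X[1],X[0])),1),"w",round(s["width"]*1000,1),"ff",round(s["finger_force"],1),"F",np.round(s["contact_force"],1),"j6",round(s["joint_positions"][5],2))
a=np.array(sys.argv[1:],float).reshape(-1,4)
for g in a:
    G=R.from_euler("z",g[3],degrees=True)*R.from_euler("x",180,degrees=True)
    print(np.round(T.inv().apply(g[:3]/1000-p)/.3,3),np.round(np.degrees((T.inv()*G).as_rotvec())/60,3))
E
python3 - <<'E'
from h import *
for n,src in(("top",(248,161,22,25)),("side",(210,198,36,42))):
    d=np.load(f"pics/{n}0.npy");W=world(n,d);x,y,w,h=src;P=W[y:y+h,x:x+w].reshape(-1,3)
    Q=P[(P[:,2]>.062)&(P[:,2]<.075)&(abs(P[:,0]-.61)<.05)&(abs(P[:,1]-.073)<.05)]
    print(n,len(Q),Q.min(0),Q.max(0),cv2.minAreaRect((Q[:,:2]*1000).astype(np.float32)))
d=np.load("pics/side0.npy");W=world("side",d);P=W.reshape(-1,3)
for nm,c in dict(base=(.496,.07),strap=(.614,.189),collar=(.6065,.301),rust=(.492,.192)).items():
    Q=P[(P[:,2]>.020)&(P[:,2]<.035)&(np.hypot(P[:,0]-c[0],P[:,1]-c[1])<.055)]
    print(nm,len(Q),cv2.minAreaRect((Q[:,:2]*1000).astype(np.float32)),np.median(Q[:,2]))
E
python3 go.py 496 70 150 46.4 496 70 60 46.4
```

```text
top 148 [0.59123532 0.05058268 0.06207699] [0.6370897  0.09617671 0.07309031] ((614.2610473632812, 73.99581909179688), (40.24850082397461, 40.32905578613281), 77.64663696289062)
side 194 [0.58743939 0.05080359 0.06203812] [0.63623844 0.09792132 0.07098657] ((612.0469360351562, 74.80084228515625), (40.52370071411133, 42.37234115600586), 77.28144836425781)
base 602 ((493.9338684082031, 69.75968170166016), (54.98844909667969, 59.445369720458984), 45.529457092285156) 0.02315069915443424
strap 490 ((612.54638671875, 189.78187561035156), (81.34435272216797, 31.829286575317383), 19.376039505004883) 0.02316987595811426
collar 455 ((604.639404296875, 303.48779296875), (48.18400573730469, 49.068729400634766), 37.78824996948242) 0.02780866240515778
rust 824 ((489.58087158203125, 194.20785522460938), (55.882965087890625, 57.57390213012695), 52.9304313659668) 0.02313516558083717
t 0.1 p [ 200.8 -457.3  230.5] yaw 23.7 w 85.5 ff 0.0 F [ 0.1  0.4 -0.1] j6 1.57
[ 1.608 -1.213  0.271] [-0.002 -0.    -0.378]
[ 1.608 -1.213  0.571] [-0.002 -0.    -0.378]
```

```bash
A="0"; python3 -m handwheel '[0.8,-0.6,0.13,0,0,-0.19,-1,0.8,-0.6,0.13,0,0,-0.19,-1,0.8,-0.6,0.13,0,0,-0.19,-1,0.8,-0.6,0.13,0,0,-0.19,-1,0.8,-0.6,0.13,0,0,-0.19,-1]'; python3 go.py 495 70 100 46 
```

```text
time_s: 0.72
ee_pos: [0.3488, -0.1944, 0.1918]
orientation: [-0.0, 0.953, 0.302, -0.0]
contact_force: [0.6, -0.3, 0.0]
width: 0.0853
finger_force: 0.0
t 0.72 p [ 348.8 -194.4  191.8] yaw 35.1 w 85.3 ff 0.0 F [ 0.6 -0.3  0. ] j6 2.02
[ 0.906 -0.44   0.306] [-0.     0.    -0.181]
```

```bash
python3 -m handwheel '[0.906,-0.44,0.306,0,0,-0.18,-1,0.906,-0.44,0.306,0,0,-0.18,-1,0.906,-0.44,0.306,0,0,-0.18,-1,0.906,-0.44,0.306,0,0,-0.18,-1,0.906,-0.44,0.306,0,0,-0.18,-1]'; python3 -m handwheel '[0,0,0,0,0,0,-1,0,0,0,0,0,0,-1]'; python3 go.py 495 70 40 46 495 70 12 46
```

```text
time_s: 1.35
ee_pos: [0.4938, 0.0669, 0.1006]
orientation: [0.0, 0.921, 0.39, -0.0]
contact_force: [0.7, -0.7, 0.8]
width: 0.0851
finger_force: 0.0
time_s: 1.6
ee_pos: [0.4924, 0.0649, 0.1009]
orientation: [-0.0, 0.921, 0.39, -0.001]
contact_force: [-0.4, -0.5, 0.6]
width: 0.0851
finger_force: 0.0
t 1.6 p [492.4  64.9 100.9] yaw 45.9 w 85.1 ff 0.0 F [-0.4 -0.5  0.6] j6 2.47
[ 0.019 -0.005  0.203] [-0.001  0.002 -0.001]
[ 0.019 -0.005  0.296] [-0.001  0.002 -0.001]
```

```bash
python3 -m handwheel '[0.019,-0.005,0.2,0,0,0,-1,0.019,-0.005,0.2,0,0,0,-1,0.019,-0.005,0.296,0,0,0,-1,0.019,-0.005,0.296,0,0,0,-1,0.019,-0.005,0.296,0,0,0,-1]'; python3 -m handwheel '[0,0,0,0,0,0,0,0,0,0,0,0,0,1,0,0,0,0,0,0,1,0,0,0,0,0,0,1,0,0,0,0,0,0,1]';python3 -m handwheel '[0,0,0,0,0,0,1,0,0,0,0,0,0,1]'; python3 go.py; python3 - <<'E'
from h import *
p,d=r.capture("side");cv2.imwrite("pics/s1.png",cv2.resize(p[180:320,180:380],None,fx=4,fy=4,interpolation=cv2.INTER_CUBIC))
E
```

```text
time_s: 2.22
ee_pos: [0.4973, 0.0696, 0.0147]
orientation: [0.0, 0.921, 0.389, 0.001]
contact_force: [-0.3, -0.1, 0.6]
width: 0.0855
finger_force: 0.0
time_s: 2.85
ee_pos: [0.4971, 0.0703, 0.0144]
orientation: [0.0, 0.921, 0.39, 0.001]
contact_force: [-2.2, 0.3, 8.1]
width: 0.0537
finger_force: 62.0
time_s: 3.1
ee_pos: [0.4971, 0.0703, 0.0144]
orientation: [0.0, 0.921, 0.39, 0.001]
contact_force: [-2.1, -0.8, 8.0]
width: 0.0539
finger_force: 62.0
t 3.1 p [497.1  70.3  14.4] yaw 45.9 w 53.9 ff 62.0 F [-2.1 -0.8  8. ] j6 2.48
```

View pics/s1.png

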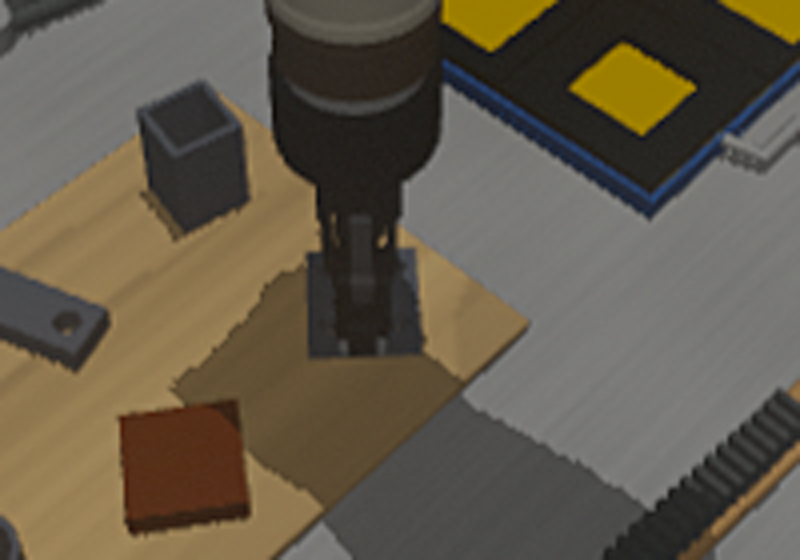

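```bash
python3 -m handwheel '[0,0,-0.1,0,0,0,1,0,0,-0.2,0,0,0,1,0,0,-0.25,0,0,0,1,0,0,-0.25,0,0,0,1]'; python3 go.py 603 -142 80 90.7
```

```text
time_s: 3.65
ee_pos: [0.4969, 0.0703, 0.0884]
orientation: [0.0, 0.921, 0.39, 0.001]
contact_force: [0.6, -0.3, -4.3]
width: 0.0539
finger_force: 65.7
t 3.65 p [496.9  70.3  88.4] yaw 45.9 w 53.9 ff 65.7 F [ 0.6 -0.3 -4.3] j6 2.48
[-0.262  0.747  0.029] [ 0.002 -0.001 -0.746]
```

```bash
python3 -m handwheel '[-0.262,0.747,0.029,0,0,-0.746,1,-0.262,0.747,0.029,0,0,-0.746,1,-0.262,0.747,0.029,0,0,-0.746,1,-0.262,0.747,0.029,0,0,-0.746,1,-0.262,0.747,0.029,0,0,-0.746,1]'; python3 -m handwheel '[0,0,0,0,0,0,1,0,0,0,0,0,0,1]';  python3 go.py 603 -142 30 90.7; python3 - <<'E'
from h import *
p,d=r.capture("side");cv2.imwrite("pics/s2.png",cv2.resize(p[110:250,240:440],None,fx=4,fy=4,interpolation=cv2.INTER_CUBIC))
E
```

```text
time_s: 4.28
ee_pos: [0.6029, -0.1467, 0.0761]
orientation: [-0.0, 0.704, 0.71, -0.001]
contact_force: [-0.8, 0.8, -2.8]
width: 0.0535
finger_force: 65.8
time_s: 4.53
ee_pos: [0.6014, -0.1414, 0.0777]
orientation: [-0.001, 0.703, 0.711, -0.001]
contact_force: [0.5, 0.5, -2.8]
width: 0.0536
finger_force: 65.8
t 4.53 p [ 601.4 -141.4   77.7] yaw 90.7 w 53.6 ff 65.8 F [ 0.5  0.5 -2.8] j6 1.33
[-0.002  0.006  0.159] [-0.002 -0.001 -0.001]
```

View pics/s2.png

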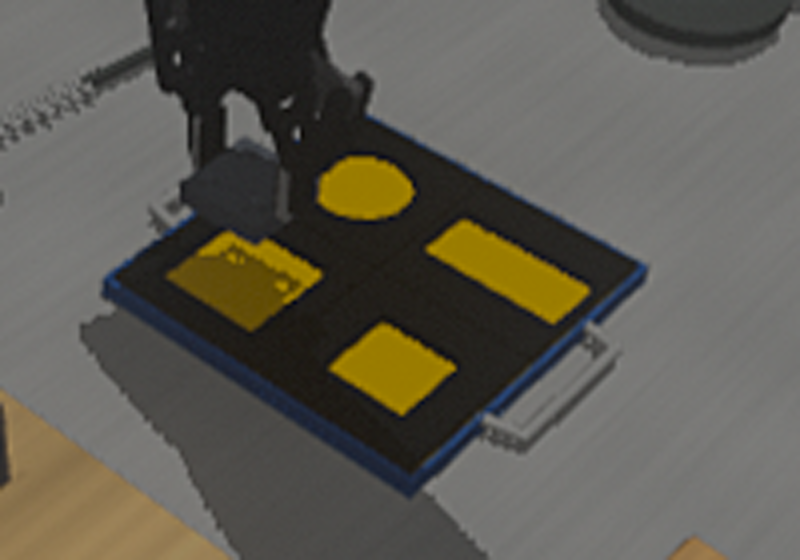

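The plate hangs level between the fingers at about (235,190), over its pocket at (245,280). I'll lower it while watching the force.

```bash
python3 -m handwheel '[-0.002,0.006,0.159,0,0,0,1,-0.002,0.006,0.159,0,0,0,1,-0.002,0.006,0.185,0,0,0,1,-0.002,0.006,0.195,0,0,0,1,-0.002,0.006,0.195,0,0,0,1]'; python3 go.py 603 -142 17 90.7
```

```text
time_s: 5.2
ee_pos: [0.6048, -0.1428, 0.0214]
orientation: [0.001, 0.703, 0.711, 0.0]
contact_force: [-0.3, 0.5, -2.3]
width: 0.0539
finger_force: 65.8
t 5.2 p [ 604.8 -142.8   21.4] yaw 90.7 w 53.9 ff 65.8 F [-0.3  0.5 -2.3] j6 1.33
[ 0.003 -0.006  0.015] [ 0.001  0.    -0.   ]
```

```bash
python3 -m handwheel '[0,-0.005,0.008,0,0,0,1,0,-0.005,0.015,0,0,0,1,0,-0.005,0.015,0,0,0,1]'; python3 go.py;python3 -m handwheel '[0,0,0.004,0,0,0,1,0,0,0.004,0,0,0,1,0,0,0.004,0,0,0,1]'; python3 go.py
```

```text
time_s: 5.58
ee_pos: [0.6026, -0.1428, 0.0158]
orientation: [-0.0, 0.703, 0.711, -0.0]
contact_force: [-0.1, 1.1, -3.2]
width: 0.0534
finger_force: 65.8
t 5.58 p [ 602.6 -142.8   15.8] yaw 90.7 w 53.4 ff 65.8 F [-0.1  1.1 -3.2] j6 1.33
time_s: 5.95
ee_pos: [0.6028, -0.1429, 0.0155]
orientation: [0.0, 0.703, 0.711, 0.0]
contact_force: [-4.2, 0.1, 5.7]
width: 0.0537
finger_force: 66.7
t 5.95 p [ 602.8 -142.9   15.5] yaw 90.7 w 53.7 ff 66.7 F [-4.2  0.1  5.7] j6 1.33
```

Contact at the expected height. Releasing, then raising.

```bash
python3 -m handwheel '[0,0,0,0,0,0,-1,0,0,0,0,0,0,-1,0,0,0,0,0,0,-1,0,0,0,0,0,0,-1]'; python3 -m handwheel '[0,0,-0.1,0,0,0,-1,0,0,-0.25,0,0,0,-1,0,0,-0.25,0,0,0,-1]'; python3 go.py 605.5 302 100 90
```

```text
time_s: 6.45
ee_pos: [0.6029, -0.1428, 0.0147]
orientation: [0.0, 0.703, 0.711, 0.0]
contact_force: [0.3, -0.3, -0.3]
width: 0.0855
finger_force: 0.0
time_s: 6.82
ee_pos: [0.6062, -0.1436, 0.0944]
orientation: [0.004, 0.703, 0.711, 0.002]
contact_force: [0.5, -0.1, 0.3]
width: 0.0855
finger_force: 0.0
t 6.83 p [ 606.2 -143.6   94.4] yaw 90.7 w 85.5 ff 0.0 F [ 0.5 -0.1  0.3] j6 1.33
[ 1.485  0.015 -0.022] [0.009 0.002 0.011]
```

```bash
python3 -m handwheel '[0.75,0.0,0,0,0,0,-1,0.75,0,0,0,0,0,-1,0.75,0,0,0,0,0,-1,0.75,0,0,0,0,0,-1,0.75,0,0,0,0,0,-1]'; python3 go.py 605.5 302 100 90; python3 - <<'E'
from h import *
p,d=r.capture("top");cv2.imwrite("pics/t2.png",cv2.resize(p[145:265,320:435],None,fx=4.5,fy=4.5,interpolation=cv2.INTER_CUBIC))
W=world("top",d);P=W[158:200,330:375].reshape(-1,3);Q=P[(P[:,2]>.0215)&(P[:,2]<.05)]
print(len(Q),cv2.minAreaRect((Q[:,:2]*1000).astype(np.float32)),np.percentile(Q[:,2],[5,50,95]))
E
```

```text
time_s: 7.45
ee_pos: [0.5994, 0.0854, 0.0889]
orientation: [-0.0, 0.701, 0.713, -0.0]
contact_force: [0.5, -0.2, -1.0]
width: 0.0851
finger_force: 0.0
t 7.45 p [599.4  85.4  88.9] yaw 91.0 w 85.1 ff 0.0 F [ 0.5 -0.2 -1. ] j6 1.7
[ 0.722  0.032 -0.037] [-0.001 -0.     0.016]
538 ((614.3937377929688, -137.33010864257812), (84.08647155761719, 99.4670639038086), 6.959352493286133) [0.0223289  0.02531969 0.02821836]
```

View pics/t2.png

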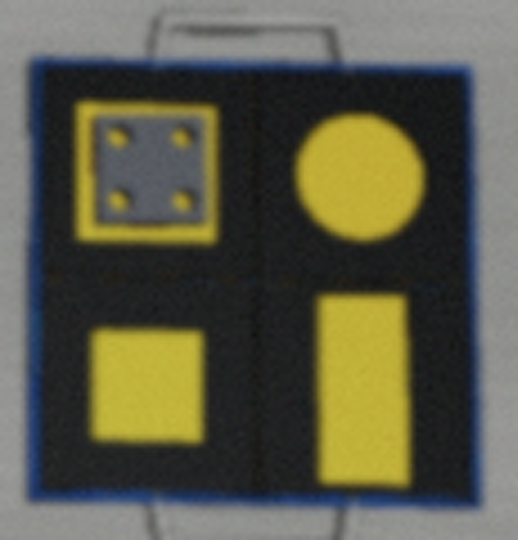

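The base plate sits flat in its pocket at (150,170) with yellow showing on all four sides. Next is the collar.

```bash
python3 -m handwheel '[0.722,0.025,-0.037,0,0,0,-1,0.722,0.025,-0.037,0,0,0,-1,0.722,0.025,-0.037,0,0,0,-1,0.722,0.025,-0.037,0,0,0,-1,0.722,0.025,-0.037,0,0,0,-1]';python3 -m handwheel '[0,0,0,0,0,0,-1,0,0,0,0,0,0,-1]'; python3 go.py 605.5 302 40 90 605.5 302 18 90
```

```text
time_s: 8.12
ee_pos: [0.6052, 0.2999, 0.1]
orientation: [0.0, 0.702, 0.712, -0.0]
contact_force: [-0.8, -0.1, -0.2]
width: 0.0856
finger_force: 0.0
time_s: 8.38
ee_pos: [0.6054, 0.2967, 0.1006]
orientation: [-0.0, 0.704, 0.71, -0.0]
contact_force: [0.2, 0.5, 0.6]
width: 0.0857
finger_force: 0.0
t 8.38 p [605.4 296.7 100.6] yaw 90.5 w 85.7 ff 0.0 F [0.2 0.5 0.6] j6 2.02
[0.018 0.    0.202] [-0.001  0.001  0.009]
[0.018 0.001 0.275] [-0.001  0.001  0.009]
```

```bash
python3 -m handwheel '[0.018,0,0.19,0,0,0,-1,0.018,0,0.27,0,0,0,-1,0.018,0,0.28,0,0,0,-1,0.018,0,0.28,0,0,0,-1,0.018,0,0.28,0,0,0,-1]'; python3 go.py; python3 -m handwheel '[0,0,0,0,0,0,1,0,0,0,0,0,0,1,0,0,0,0,0,0,1,0,0,0,0,0,0,1,0,0,0,0,0,0,1]'; python3 go.py; python3 -m handwheel '[0,0,-0.1,0,0,0,1,0,0,-0.2,0,0,0,1,0,0,-0.25,0,0,0,1,0,0,-0.25,0,0,0,1]'; python3 go.py 604 -252.5 90 90
```

```text
time_s: 9.0
ee_pos: [0.6066, 0.3046, 0.019]
orientation: [0.001, 0.703, 0.711, 0.002]
contact_force: [0.6, -0.1, -0.1]
width: 0.0853
finger_force: 0.0
t 9.0 p [606.6 304.6  19. ] yaw 90.6 w 85.3 ff 0.0 F [ 0.6 -0.1 -0.1] j6 2.03
time_s: 9.62
ee_pos: [0.606, 0.3047, 0.0187]
orientation: [0.001, 0.703, 0.711, 0.001]
contact_force: [-0.4, -0.0, 5.0]
width: 0.0469
finger_force: 60.7
t 9.62 p [606.  304.7  18.7] yaw 90.7 w 46.9 ff 60.7 F [-0.4 -0.   5. ] j6 2.03
time_s: 10.12
ee_pos: [0.6057, 0.3047, 0.0929]
orientation: [0.0, 0.703, 0.711, 0.001]
contact_force: [-0.0, -0.5, -2.5]
width: 0.0472
finger_force: 62.2
t 10.12 p [605.7 304.7  92.9] yaw 90.7 w 47.2 ff 62.2 F [-0.  -0.5 -2.5] j6 2.03
[-1.857 -0.028  0.008] [ 0.002 -0.001  0.011]
```

```bash
python3 -m handwheel '[-0.93,0,0,0,0,0,1,-0.93,0,0,0,0,0,1,-0.93,0,0,0,0,0,1,-0.93,0,0,0,0,0,1,-0.93,0,0,0,0,0,1]';python3 -m handwheel '[-0.92,-0.02,0,0,0,0,1,-0.92,-0.02,0,0,0,0,1,-0.92,-0.02,0,0,0,0,1,-0.92,-0.02,0,0,0,0,1,-0.92,-0.02,0,0,0,0,1]';python3 -m handwheel '[0,0,0,0,0,0,1,0,0,0,0,0,0,1,0,0,0,0,0,0,1]'; python3 go.py 604 -251 30 90.7 604 -251 20 90.7
```

```text
time_s: 10.75
ee_pos: [0.6067, 0.0216, 0.0899]
orientation: [-0.001, 0.704, 0.71, -0.002]
contact_force: [0.6, 0.8, -1.9]
width: 0.0469
finger_force: 62.3
time_s: 11.38
ee_pos: [0.6038, -0.2543, 0.0897]
orientation: [-0.001, 0.704, 0.71, -0.001]
contact_force: [-0.1, 1.8, -1.6]
width: 0.0469
finger_force: 62.3
time_s: 11.75
ee_pos: [0.6056, -0.2488, 0.0915]
orientation: [-0.001, 0.702, 0.712, -0.0]
contact_force: [-0.3, 1.5, -1.7]
width: 0.0469
finger_force: 62.3
t 11.75 p [ 605.6 -248.8   91.5] yaw 90.8 w 46.9 ff 62.3 F [-0.3  1.5 -1.7] j6 1.17
[-0.007 -0.005  0.205] [-0.001 -0.001  0.002]
[-0.008 -0.005  0.238] [-0.001 -0.001  0.002]
```

```bash
python3 -m handwheel '[-0.007,-0.005,0.15,0,0,0,1,-0.007,-0.005,0.2,0,0,0,1,-0.007,-0.005,0.225,0,0,0,1,-0.007,-0.005,0.235,0,0,0,1,-0.007,-0.005,0.235,0,0,0,1]'; python3 go.py;  python3 -m handwheel '[0,0,0.006,0,0,0,1,0,0,0.012,0,0,0,1,0,0,0.012,0,0,0,1]'; python3 go.py 604 -251 19.5 90.7
```

```text
time_s: 12.38
ee_pos: [0.6049, -0.2531, 0.0224]
orientation: [0.001, 0.703, 0.711, 0.0]
contact_force: [0.3, 0.4, -2.6]
width: 0.0468
finger_force: 62.5
t 12.38 p [ 604.9 -253.1   22.4] yaw 90.7 w 46.8 ff 62.5 F [ 0.3  0.4 -2.6] j6 1.16
time_s: 12.75
ee_pos: [0.6048, -0.2533, 0.0197]
orientation: [0.001, 0.703, 0.711, 0.0]
contact_force: [-1.7, 0.8, 5.7]
width: 0.0469
finger_force: 63.3
t 12.75 p [ 604.8 -253.3   19.7] yaw 90.7 w 46.9 ff 63.3 F [-1.7  0.8  5.7] j6 1.16
[ 0.008 -0.003  0.001] [ 0.002  0.001 -0.001]
```

```bash
python3 -m handwheel '[0,0,0,0,0,0,-1,0,0,0,0,0,0,-1,0,0,0,0,0,0,-1,0,0,0,0,0,0,-1]'; python3 -m handwheel '[0,0,-0.1,0,0,0,-1,0,0,-0.3,0,0,0,-1,0,0,-0.4,0,0,0,-1,0,0,-0.4,0,0,0,-1]';python3 -m handwheel '[0.55,0,0,0,0,0.1,-1,0.55,0,0,0,0,0.1,-1,0.55,0,0,0,0,0.1,-1,0.55,0,0,0,0,0.1,-1]'; python3 go.py 613 74.4 130 77.5
```

```text
time_s: 13.25
ee_pos: [0.604, -0.2529, 0.0175]
orientation: [-0.0, 0.703, 0.711, -0.0]
contact_force: [-0.1, -0.1, 0.2]
width: 0.0855
finger_force: 0.0
time_s: 13.75
ee_pos: [0.6062, -0.2538, 0.1416]
orientation: [0.003, 0.703, 0.711, 0.001]
contact_force: [-0.3, 0.2, -0.2]
width: 0.0854
finger_force: 0.0
time_s: 14.25
ee_pos: [0.601, -0.0845, 0.136]
orientation: [-0.001, 0.738, 0.675, -0.001]
contact_force: [-0.5, -0.5, 0.1]
width: 0.0854
finger_force: 0.0
t 14.25 p [601.  -84.5 136. ] yaw 85.0 w 85.4 ff 0.0 F [-0.5 -0.5  0.1] j6 1.52
[ 0.531 -0.007  0.02 ] [-0.003 -0.     0.124]
```

```bash
python3 -m handwheel '[0.531,-0.007,0.02,0,0,0.124,-1,0.531,-0.007,0.02,0,0,0.124,-1,0.531,-0.007,0.02,0,0,0.124,-1,0.531,-0.007,0.02,0,0,0.124,-1]';python3 -m handwheel '[0,0,0,0,0,0,-1,0,0,0,0,0,0,-1,0,0,0,0,0,0,-1]'; python3 go.py 613 74.4 44 77.5;  python3 - <<'E'
from h import *
p,d=r.capture("top");cv2.imwrite("pics/t3.png",cv2.resize(p[145:265,130:435],None,fx=2.6,fy=2.6,interpolation=cv2.INTER_CUBIC))
E
```

```text
time_s: 14.75
ee_pos: [0.6144, 0.0726, 0.1301]
orientation: [-0.001, 0.78, 0.625, -0.001]
contact_force: [-1.0, -1.1, -0.1]
width: 0.0854
finger_force: 0.0
time_s: 15.12
ee_pos: [0.6149, 0.0695, 0.1317]
orientation: [0.0, 0.782, 0.623, -0.0]
contact_force: [0.5, -0.9, -0.4]
width: 0.0853
finger_force: 0.0
t 15.12 p [614.9  69.5 131.7] yaw 77.1 w 85.3 ff 0.0 F [ 0.5 -0.9 -0.4] j6 1.91
[ 0.015 -0.01   0.292] [-0.     0.    -0.007]
```

View pics/t3.png

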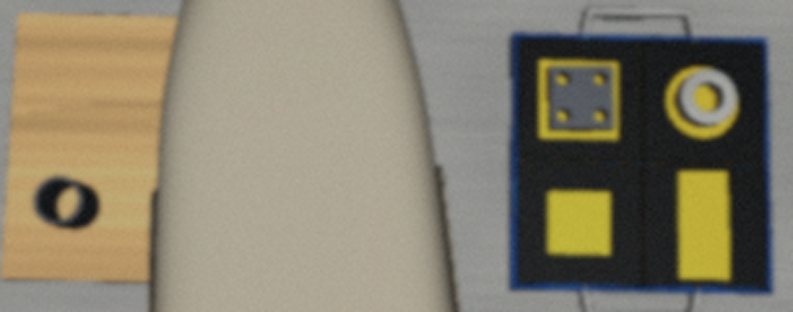

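The collar shows at (708,97) over its pocket at (702,102), which is just the parallax expected from its height. The round tube at (67,203) is undisturbed. Now I'll grip the square tube.

```bash
python3 -m handwheel '[0.01,-0.008,0.1,0,0,0,-1,0.01,-0.008,0.2,0,0,0,-1,0.01,-0.008,0.29,0,0,0,-1,0.01,-0.008,0.29,0,0,0,-1,0.01,-0.008,0.29,0,0,0,-1]'; python3 go.py; python3 -m handwheel '[0,0,0,0,0,0,1,0,0,0,0,0,0,1,0,0,0,0,0,0,1,0,0,0,0,0,0,1,0,0,0,0,0,0,1]'; python3 -m handwheel '[0,0,0,0,0,0,1]';python3 go.py; python3 -m handwheel '[0,0,-0.1,0,0,0,1,0,0,-0.2,0,0,0,1,0,0,-0.25,0,0,0,1,0,0,-0.25,0,0,0,1]'; python3 go.py 492.5 -143 120 90.7
```

```text
time_s: 15.8
ee_pos: [0.614, 0.0741, 0.0459]
orientation: [0.0, 0.782, 0.624, 0.001]
contact_force: [0.4, -0.1, 0.1]
width: 0.0855
finger_force: 0.0
t 15.8 p [614.   74.1  45.9] yaw 77.2 w 85.5 ff 0.0 F [ 0.4 -0.1  0.1] j6 1.91
time_s: 16.42
ee_pos: [0.6141, 0.0744, 0.046]
orientation: [0.001, 0.781, 0.624, 0.001]
contact_force: [-0.2, -0.2, 6.1]
width: 0.0391
finger_force: 61.5
time_s: 16.55
ee_pos: [0.6141, 0.0745, 0.046]
orientation: [0.001, 0.781, 0.624, 0.001]
contact_force: [0.3, 0.7, 5.4]
width: 0.039
finger_force: 61.5
t 16.55 p [614.1  74.5  46. ] yaw 77.2 w 39.0 ff 61.5 F [0.3 0.7 5.4] j6 1.91
time_s: 17.05
ee_pos: [0.6135, 0.0745, 0.1201]
orientation: [0.0, 0.781, 0.624, 0.0]
contact_force: [0.0, 0.5, -3.6]
width: 0.0391
finger_force: 61.4
t 17.05 p [613.5  74.5 120.1] yaw 77.2 w 39.1 ff 61.4 F [ 0.   0.5 -3.6] j6 1.91
[-0.796 -0.233 -0.   ] [ 0.001 -0.    -0.224]
```

```bash
python3 -m handwheel '[-0.796,-0.233,0,0,0,-0.224,1,-0.796,-0.233,0,0,0,-0.224,1,-0.796,-0.233,0,0,0,-0.224,1,-0.796,-0.233,0,0,0,-0.224,1,-0.796,-0.233,0,0,0,-0.224,1]';python3 -m handwheel '[0,0,0,0,0,0,1,0,0,0,0,0,0,1,0,0,0,0,0,0,1]'; python3 go.py 492.5 -143 50 90.7
```

```text
time_s: 17.68
ee_pos: [0.4885, -0.1461, 0.118]
orientation: [-0.002, 0.705, 0.709, -0.002]
contact_force: [-0.3, 0.7, -3.8]
width: 0.0388
finger_force: 61.8
time_s: 18.05
ee_pos: [0.4927, -0.1418, 0.1194]
orientation: [-0.0, 0.702, 0.712, -0.0]
contact_force: [-1.0, 0.3, -3.0]
width: 0.039
finger_force: 61.8
t 18.05 p [ 492.7 -141.8  119.4] yaw 90.8 w 39.0 ff 61.8 F [-1.   0.3 -3. ] j6 1.28
[-0.004 -0.001  0.231] [-0.    -0.     0.002]
```

```bash
python3 -m handwheel '[-0.002,0,0.1,0,0,0,1,-0.002,0,0.19,0,0,0,1,-0.002,0,0.22,0,0,0,1,-0.002,0,0.23,0,0,0,1,-0.002,0,0.23,0,0,0,1]'; python3 go.py;  python3 -m handwheel '[0,0,0.006,0,0,0,1,0,0,0.012,0,0,0,1,0,0,0.015,0,0,0,1]'; python3 go.py 493 -143 47 90.7
```

```text
time_s: 18.68
ee_pos: [0.4931, -0.1437, 0.0515]
orientation: [0.001, 0.703, 0.711, 0.0]
contact_force: [0.1, -0.7, -3.2]
width: 0.0389
finger_force: 61.6
t 18.68 p [ 493.1 -143.7   51.5] yaw 90.7 w 38.9 ff 61.6 F [ 0.1 -0.7 -3.2] j6 1.28
time_s: 19.05
ee_pos: [0.4924, -0.1438, 0.0469]
orientation: [0.0, 0.703, 0.711, 0.0]
contact_force: [-1.9, -0.2, 5.7]
width: 0.0389
finger_force: 62.7
t 19.05 p [ 492.4 -143.8   46.9] yaw 90.7 w 38.9 ff 62.7 F [-1.9 -0.2  5.7] j6 1.28
[ 0.003  0.002 -0.   ] [ 0.001  0.    -0.001]
```

```bash
python3 -m handwheel '[0,0,0,0,0,0,-1,0,0,0,0,0,0,-1,0,0,0,0,0,0,-1,0,0,0,0,0,0,-1]'; python3 -m handwheel '[0,0,-0.1,0,0,0,-1,0,0,-0.3,0,0,0,-1,0,0,-0.3,0,0,0,-1,0,0,-0.3,0,0,0,-1]';python3 -m handwheel '[0.6,0.2,0,0,0,-0.88,-1,0.6,0.2,0,0,0,-0.88,-1,0.6,0.2,0,0,0,-0.88,-1,0.6,0.2,0,0,0,-0.88,-1,0.6,0.2,0,0,0,-0.88,-1]'; python3 go.py 613.5 189.5 120 198.5
```

```text
time_s: 19.55
ee_pos: [0.4923, -0.1437, 0.0463]
orientation: [0.0, 0.703, 0.711, 0.0]
contact_force: [-0.1, -0.4, 0.2]
width: 0.0852
finger_force: 0.0
time_s: 20.05
ee_pos: [0.4922, -0.1436, 0.1363]
orientation: [0.0, 0.703, 0.711, 0.0]
contact_force: [-0.3, -0.4, -0.1]
width: 0.0855
finger_force: 0.0
time_s: 20.68
ee_pos: [0.5488, 0.0384, 0.1339]
orientation: [-0.002, 0.309, 0.951, -0.001]
contact_force: [0.4, 0.2, -0.8]
width: 0.0854
finger_force: 0.0
t 20.68 p [548.8  38.4 133.9] yaw 144.0 w 85.4 ff 0.0 F [ 0.4  0.2 -0.8] j6 0.7
[0.122 0.534 0.045] [-0.001 -0.004 -0.909]
```

```bash
python3 -m handwheel '[0.122,0.534,0.045,0,0,-0.909,-1,0.122,0.534,0.045,0,0,-0.909,-1,0.122,0.534,0.045,0,0,-0.909,-1,0.122,0.534,0.045,0,0,-0.909,-1,0.122,0.534,0.045,0,0,-0.909,-1]';python3 -m handwheel '[0,0,0,0,0,0,-1,0,0,0,0,0,0,-1,0,0,0,0,0,0,-1]'; python3 go.py 613.5 189.5 50 198.5 613.5 189.5 16 198.5
```

```text
time_s: 21.3
ee_pos: [0.6146, 0.1881, 0.1196]
orientation: [-0.003, -0.153, 0.988, -0.0]
contact_force: [0.3, 0.1, 0.6]
width: 0.0854
finger_force: 0.0
time_s: 21.68
ee_pos: [0.6158, 0.1872, 0.1224]
orientation: [-0.0, -0.149, 0.989, -0.0]
contact_force: [-0.2, 0.1, 0.7]
width: 0.0855
finger_force: 0.0
t 21.68 p [615.8 187.2 122.4] yaw -162.9 w 85.5 ff 0.0 F [-0.2  0.1  0.7] j6 -0.0
[0.005 0.01  0.241] [ 0.    -0.001 -0.024]
[0.005 0.01  0.355] [ 0.    -0.001 -0.024]
```

```bash
python3 -m handwheel '[0.004,0.008,0.15,0,0,-0.024,-1,0.004,0.008,0.3,0,0,-0.024,-1,0.004,0.008,0.36,0,0,-0.024,-1,0.004,0.008,0.36,0,0,-0.024,-1,0.004,0.008,0.36,0,0,-0.024,-1]'; python3 go.py 613.5 189.5 16.5 198.5
```

```text
time_s: 22.3
ee_pos: [0.6159, 0.1899, 0.0168]
orientation: [0.002, -0.162, 0.987, 0.0]
contact_force: [-0.6, -0.6, 0.8]
width: 0.0851
finger_force: 0.0
t 22.3 p [615.9 189.9  16.8] yaw -161.4 w 85.1 ff 0.0 F [-0.6 -0.6  0.8] j6 -0.03
[0.008 0.001 0.001] [-0.     0.003  0.002]
```

```bash
python3 -m handwheel '[0.005,0,0,0,0,0,-1,0.005,0,0,0,0,0,1,0.005,0,0,0,0,0,1,0.005,0,0,0,0,0,1,0.005,0,0,0,0,0,1]'; python3 -m handwheel '[0,0,0,0,0,0,1,0,0,0,0,0,0,1]';python3 go.py; python3 -m handwheel '[0,0,-0.1,0,0,0,1,0,0,-0.25,0,0,0,1,0,0,-0.35,0,0,0,1,0,0,-0.35,0,0,0,1]'; python3 go.py 493.5 -253.5 120 180.7;  python3 - <<'E'
from h import *
p,d=r.capture("side");cv2.imwrite("pics/s3.png",cv2.resize(p[120:340,90:370],None,fx=2.6,fy=2.6,interpolation=cv2.INTER_CUBIC))
E
```

```text
time_s: 22.92
ee_pos: [0.6131, 0.189, 0.0153]
orientation: [0.0, -0.162, 0.987, -0.0]
contact_force: [-0.5, -0.5, 2.7]
width: 0.0281
finger_force: 60.5
time_s: 23.18
ee_pos: [0.6131, 0.189, 0.0153]
orientation: [0.0, -0.162, 0.987, -0.0]
contact_force: [-0.0, -0.9, 3.7]
width: 0.0282
finger_force: 60.6
t 23.18 p [613.1 189.   15.3] yaw -161.4 w 28.2 ff 60.6 F [-0.  -0.9  3.7] j6 -0.03
time_s: 23.68
ee_pos: [0.6143, 0.1895, 0.1216]
orientation: [0.002, -0.162, 0.987, 0.0]
contact_force: [0.8, -0.5, -3.2]
width: 0.028
finger_force: 59.9
t 23.68 p [614.3 189.5 121.6] yaw -161.4 w 28.0 ff 59.9 F [ 0.8 -0.5 -3.2] j6 -0.03
[ 8.530e-01 -1.271e+00  1.000e-03] [0.001 0.004 0.299]
```

View pics/s3.png

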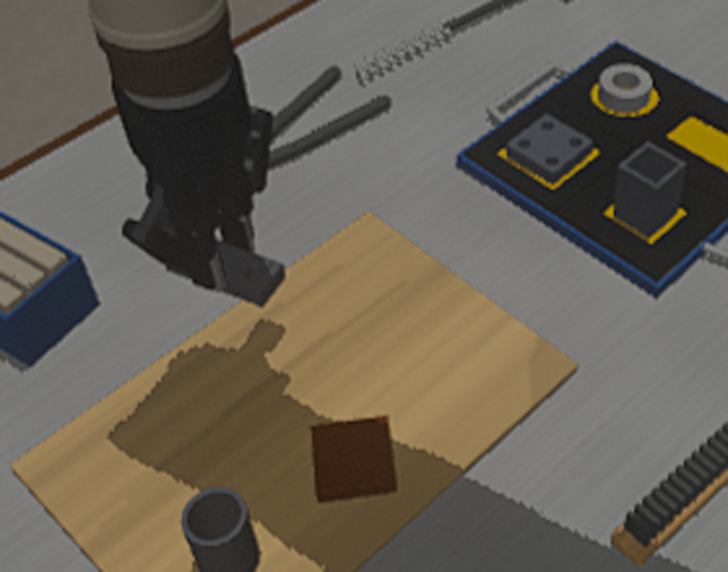

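Strap is gripped level at (250,275). Plate, collar and tube sit in their pockets at (548,150), (627,88) and (648,190).

```bash
python3 -m handwheel '[0.425,-0.635,0,0,0,0.15,1,0.425,-0.635,0,0,0,0.15,1,0.425,-0.635,0,0,0,0.15,1,0.425,-0.635,0,0,0,0.15,1,0.425,-0.635,0,0,0,0.15,1]'; python3 go.py 493.5 -253.5 120 180.7
```

```text
time_s: 24.35
ee_pos: [0.5497, -0.0351, 0.1168]
orientation: [-0.003, -0.081, 0.997, 0.0]
contact_force: [-0.8, 0.7, -3.9]
width: 0.0278
finger_force: 60.1
t 24.35 p [549.7 -35.1 116.8] yaw -170.7 w 27.8 ff 60.1 F [-0.8  0.7 -3.9] j6 -0.23
[ 0.303 -0.688 -0.009] [ 0.    -0.006  0.144]
```

```bash
python3 -m handwheel '[0.303,-0.688,-0.01,0,0,0.144,1,0.303,-0.688,-0.01,0,0,0.144,1,0.303,-0.688,-0.01,0,0,0.144,1,0.303,-0.688,-0.01,0,0,0.144,1,0.303,-0.688,-0.01,0,0,0.144,1]';python3 -m handwheel '[0,0,0,0,0,0,1,0,0,0,0,0,0,1,0,0,0,0,0,0,1]'; python3 go.py 493.5 -253.5 30 180.7 493.5 -253.5 20 180.7
```

```text
time_s: 24.98
ee_pos: [0.4963, -0.2524, 0.1205]
orientation: [-0.001, -0.007, 1.0, 0.001]
contact_force: [1.0, -0.1, -2.1]
width: 0.0279
finger_force: 60.5
time_s: 25.35
ee_pos: [0.4981, -0.2496, 0.1225]
orientation: [-0.0, -0.01, 1.0, 0.0]
contact_force: [-0.1, 0.9, -3.2]
width: 0.0279
finger_force: 60.5
t 25.35 p [ 498.1 -249.6  122.5] yaw -178.9 w 27.9 ff 60.5 F [-0.1  0.9 -3.2] j6 -0.48
[ 0.015 -0.013  0.308] [ 0.    -0.     0.007]
[ 0.015 -0.013  0.342] [ 0.    -0.     0.007]
```

```bash
python3 -m handwheel '[0.012,-0.01,0.15,0,0,0,1,0.012,-0.01,0.3,0,0,0,1,0.012,-0.01,0.335,0,0,0,1,0.012,-0.01,0.34,0,0,0,1,0.012,-0.01,0.34,0,0,0,1]'; python3 go.py;  python3 -m handwheel '[0,0,0.006,0,0,0,1,0,0,0.012,0,0,0,1,0,0,0.012,0,0,0,1]'; python3 go.py 493.5 -253.5 16.2 180.7
```

```text
time_s: 25.98
ee_pos: [0.4958, -0.2546, 0.0226]
orientation: [0.002, -0.009, 1.0, -0.001]
contact_force: [-0.6, 0.1, -2.9]
width: 0.0277
finger_force: 60.4
t 25.98 p [ 495.8 -254.6   22.6] yaw -179.0 w 27.7 ff 60.4 F [-0.6  0.1 -2.9] j6 -0.49
time_s: 26.35
ee_pos: [0.4941, -0.2541, 0.0174]
orientation: [0.0, -0.009, 1.0, -0.0]
contact_force: [-0.5, -0.4, -3.3]
width: 0.0283
finger_force: 60.5
t 26.35 p [ 494.1 -254.1   17.4] yaw -179.0 w 28.3 ff 60.5 F [-0.5 -0.4 -3.3] j6 -0.49
[0.002 0.002 0.004] [-0.     0.     0.005]
```

```bash
python3 -m handwheel '[0,0,0.004,0,0,0,1,0,0,0.006,0,0,0,1,0,0,0.006,0,0,0,1]'; python3 go.py
```

```text
time_s: 26.72
ee_pos: [0.4943, -0.2541, 0.0163]
orientation: [0.0, -0.009, 1.0, -0.0]
contact_force: [-2.7, 0.6, 5.6]
width: 0.028
finger_force: 61.4
t 26.73 p [ 494.3 -254.1   16.3] yaw -179.0 w 28.0 ff 61.4 F [-2.7  0.6  5.6] j6 -0.49
```

Down on the floor. Releasing, rising and moving away for a final look.

```bash
python3 -m handwheel '[0,0,0,0,0,0,-1,0,0,0,0,0,0,-1,0,0,0,0,0,0,-1,0,0,0,0,0,0,-1]'; python3 -m handwheel '[0,0,-0.1,0,0,0,-1,0,0,-0.3,0,0,0,-1,0,0,-0.5,0,0,0,-1,0,0,-0.5,0,0,0,-1]';python3 -m handwheel '[0.3,-0.5,0,0,0,0,-1,0.3,-0.5,0,0,0,0,-1,0.3,-0.5,0,0,0,0,-1,0.3,-0.5,0,0,0,0,-1]';python3 -m handwheel '[0.1,0.5,0,0,0,0,-1,0.1,0.7,0,0,0,0,-1,0.1,0.7,0,0,0,0,-1,0.1,0.7,0,0,0,0,-1]'; python3 go.py; python3 - <<'E'
from h import *
p,d=r.capture("top");cv2.imwrite("pics/t4.png",cv2.resize(p[145:265,130:435],None,fx=2.6,fy=2.6,interpolation=cv2.INTER_CUBIC))
p,d=r.capture("side");cv2.imwrite("pics/s4.png",cv2.resize(p[120:240,240:420],None,fx=4,fy=4,interpolation=cv2.INTER_CUBIC))
E
```

```text
time_s: 27.22
ee_pos: [0.4941, -0.254, 0.0152]
orientation: [-0.0, -0.009, 1.0, 0.0]
contact_force: [-0.2, 0.4, -0.3]
width: 0.0856
finger_force: 0.0
time_s: 27.72
ee_pos: [0.4977, -0.2559, 0.1714]
orientation: [0.005, -0.009, 1.0, -0.003]
contact_force: [-0.2, -0.1, -1.0]
width: 0.0857
finger_force: 0.0
time_s: 28.22
ee_pos: [0.4042, -0.408, 0.164]
orientation: [-0.001, -0.006, 1.0, 0.0]
contact_force: [-0.4, 0.5, 1.0]
width: 0.0854
finger_force: 0.0
time_s: 28.72
ee_pos: [0.3715, -0.1921, 0.1644]
orientation: [-0.001, -0.01, 1.0, 0.001]
contact_force: [-0.2, -1.1, 0.9]
width: 0.0855
finger_force: 0.0
t 28.73 p [ 371.5 -192.1  164.4] yaw -178.8 w 85.5 ff 0.0 F [-0.2 -1.1  0.9] j6 -0.5
```

View pics/t4.png

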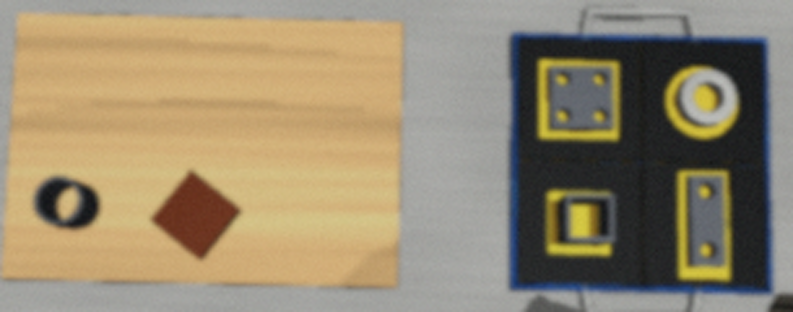

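View pics/s4.png

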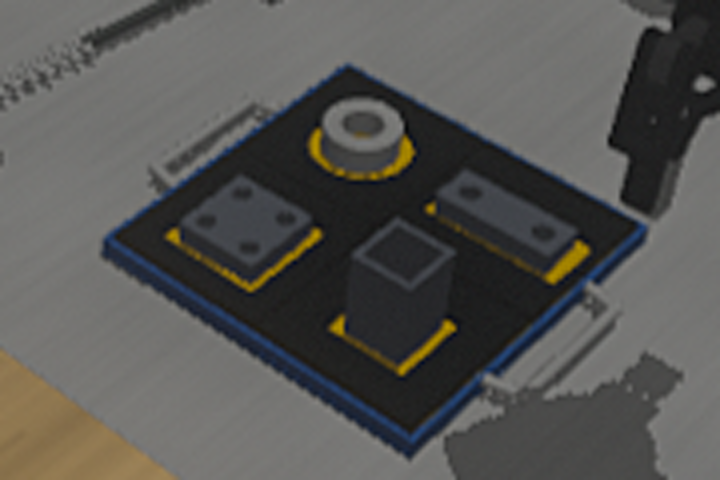

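All four parts sit flat in their pockets. In the top crop they are at (579,98), (706,97), (585,220) and (705,222), offset only by parallax or about 2 mm. The round tube (67,203) and rusty plate (196,215) are where they started.

```bash
python3 -m handwheel '[0,0,0,0,0,0,-1,0,0,0,0,0,0,-1,0,0,0,0,0,0,-1]'; python3 -c "
from plant import r
print(r.finish_job())"
```

```text
time_s: 29.2
ee_pos: [0.3733, -0.1968, 0.1652]
orientation: [-0.0, -0.008, 1.0, 0.0]
contact_force: [-0.0, -0.6, 0.2]
width: 0.0854
finger_force: 0.0
the job is handed in; nothing more can be done
None
```

I handed the job in at about 29 s: the final pictures show the base plate, square tube, strap and collar flat in their own pockets, and the rusty plate and round tube still in place on the board; the hand-in call gave no verdict.

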